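# Photograph two fasteners under a bench scope on cross slides

## Task

Slide the work carrier (its knob post gives a hold) until the large round rivet head is under the nose of the scope, then squeeze the scope's trigger with the fingers, at least three quarters home, to take the picture and let it go. Then bring the square bolt head under the nose and take its picture in the same way. Squeeze the trigger only when one of the two is under the nose, with less than 40 N, and do not shift the other things on the bench by more than 20 mm.

Things in the scene. Friction and masses are not known exactly. Their poses are not given: they have to be found in the camera images.
- stand: Inspection stand, fixed; base 200 x 270 mm, 20 mm high. Origin on the table straight below the scope's nose; x points away from the robot at yaw 0, z up. A column (26 mm thick, 290 tall, at x +60, y +148 mm) and an arm at z 165 hold a black pistol-shaped scope: its barrel, 34 mm thick, hangs upright over the origin, nose down, z 78 to 204 mm.
- grip_end (a point): Upper end of the pistol grip. The grip runs from the barrel (stand x -5, z 175 mm) to here, 100 mm long, leaning 35 degrees from vertical towards the stand's -x (axis x -0.574, z +0.819), 28 mm thick, 26 mm wide. The trigger paddle is on its under side (down and to -x). Squeeze with the tool pointing along the grip, closing in the stand's xz plane
- nose_tip (a point): Tip of the scope's slender pointed nose, 78 mm above the table; fixed to the stand. It ends 11 mm above the work.
- squeeze_point (a point): Where the TCP should be to squeeze: fixed to the stand, 66 mm up the grip from the barrel, midway between the grip's back and the outer face of the fully squeezed paddle. Grip and paddle measure 52 mm across here when released, 39 mm squeezed home. Grip's back: 19 mm behind; released paddle face: 33 mm ahead, along the stand's direction x -0.819, z -0.574
- trigger (a joint): Angle of the trigger paddle (62 mm long, 18 mm wide, 7 mm thick, hinged 22 mm up the grip from the barrel): 0 released, 0.30 rad squeezed home against its stop. A spring brings it back; squeezing takes 4 to 10 N at the squeeze point.
- slide_x (a joint): Lower slide: shift of the carrier along the stand's x axis, -0.045 to +0.045 m, stays where it is left (2 N of friction).
- slide_y (a joint): Upper slide: shift of the carrier along the stand's y axis, -0.045 to +0.045 m, stays where it is left (2 N of friction).
- knob_grip (a point): Mid-height of the carrier's upright steel knob post (20 mm thick, standing from z 50 to 102 mm), this point at z 82 mm; it is on the carrier, 125 mm to the -y side of its centre. The carrier's plate (160 x 170 mm, top at z 50 mm) carries a steel work plate.
- round_rivet (a point): Top centre of the large domed rivet head (round, 18 mm across) on the work plate, z 66 mm; on the carrier, x -28, y +24 mm of its centre.
- square_bolt (a point): Top centre of the square bolt head (14 x 14 mm) on the work plate, z 66 mm; on the carrier, x +30, y -26 mm of its centre. The plate also has a long bar and a small pin, which are not needed.
- drill: Bystander: a cordless drill standing on its battery, 115 x 75 x 200 mm; origin under its battery
- flask: Bystander: an orange drinking flask with a steel cap, 66 mm across, 210 mm tall; origin at its foot
- screwdriver: Bystander: a screwdriver lying in front of the stand; origin on the table under it
- glue_can: Bystander: a small glue can, 56 mm across, 60 mm tall, to the right of the stand; origin at its foot
- bit_block: Bystander: a wooden block 45 x 100 x 30 mm with drill bits standing in it, just behind the stand; origin under its centre
- sorting_box: Bystander: a divided open wooden box 150 x 220 x 35 mm; origin under its centre
- snips: Bystander: side cutters with red handles lying flat, 135 mm long; origin under the pivot

How it is judged:
On the way, in this order (a step that is already met when the one before it is completed fails the run):
1. The round rivet head is straight below the nose tip, within 4 mm horizontally, and the carrier is at rest, the trigger released (horizontal distance between round_rivet and nose_tip below 0.004 m and value of joint trigger below 0.05 rad and velocity of joint slide_x between -0.01 and 0.01 m/s and velocity of joint slide_y between -0.01 and 0.01 m/s), for 0.2 s.
2. The fingers squeeze the trigger at least three quarters home (0.22 of 0.30 rad) for 0.2 s with the round rivet head still within 4 mm of the nose tip (value of joint trigger above 0.22 rad and horizontal distance between round_rivet and nose_tip below 0.004 m and contact force between the fingers and trigger above 2 N), for 0.2 s.
3. The trigger is let go and springs back (below 0.05 rad) (value of joint trigger below 0.05 rad), for 0.1 s.
4. The square bolt head is straight below the nose tip, within 4 mm horizontally, and the carrier is at rest, the trigger released (horizontal distance between square_bolt and nose_tip below 0.004 m and value of joint trigger below 0.05 rad and velocity of joint slide_x between -0.01 and 0.01 m/s and velocity of joint slide_y between -0.01 and 0.01 m/s), for 0.2 s.
5. The fingers squeeze the trigger at least three quarters home (0.22 of 0.30 rad) for 0.2 s with the square bolt head still within 4 mm of the nose tip (value of joint trigger above 0.22 rad and horizontal distance between square_bolt and nose_tip below 0.004 m and contact force between the fingers and trigger above 2 N), for 0.2 s.
At the end, for the whole second after the job is handed in: The trigger is released (below 0.05 rad), and the square bolt head still stands within 4 mm horizontally of the nose tip, the carrier at rest (all of step 4); the robot touches nothing.
It fails at once if The trigger is squeezed past half (0.15 rad) while neither the round rivet head nor the square bolt head is within 5 mm horizontally of the nose tip (value of joint trigger above 0.15 rad and not (horizontal distance between round_rivet and nose_tip below 0.005 m) and not (horizontal distance between square_bolt and nose_tip below 0.005 m)).
It fails at once if The trigger paddle is pressed with more than 40 N (contact force between anything else and trigger above 40 N).
It fails at once if A bystander (drill, flask, screwdriver, glue can, bit block, sorting box, snips) is moved by more than 20 mm (distance of any of drill, flask, screwdriver, glue_can, bit_block, sorting_box, snips from where it was at the start of the episode above 0.02 m).
It also fails if it takes over 72 s, if anything falls off the work surface, if the arm or the gripper's body presses on something with over 40 N, if the wrist force passes 120 N, or if a joint passes its speed limit or range.

## Robot

A 6-joint arm with a two-finger parallel gripper is mounted at the origin on the work surface. World frame = base frame: x ahead of the robot, y to its left, z up, the work surface at z = 0. Lengths are in m, angles in rad, forces in N, time in s.
With the tool pointing down it reaches from about 0.35 to 0.775 m from the base axis. Payload 5.5 kg.
Tool frame: the origin (TCP) lies between the finger pads, 19 mm behind the fingertips; this is the grasp point; z points along the fingers, y is the line along which they close (so a half turn about z gives the same grasp; the last joint's range is limited). The gripper opens to 85 mm and grips with 20 to 120 N. Pads are 22 mm wide; open, the fingers measure 114 mm over their backs; the gripper's body (76 mm by 85 mm) begins 54 mm behind the grasp point. The pads swing forward as they close: fully open they stand 13 mm farther back than shut.
Start: joints at [1.102, 0.313, 0.046, 1.304, 0, 1.431], TCP at [0.186, 0.544, 0.25] pointing down, gripper open.
Joint ranges: [-2.76, 2.76], [-0.86, 1.69], [-1.03, 1.26], [-2.2, 2.34], [-1.47, 1.5], [-3.14, 3.14]. Speed limits (rad/s): [2.57, 2.57, 3.14, 3.14, 3.14, 3.14].

## Interface

Orientations are given as a unit quaternion [w, x, y, z].
In Python, from workcell import get_state, read_camera, calibration, hand_in gives the robot as it stands.
- The arm moves only by the tool drive_tool, never from a script. Its argument "deltas" is a list that holds one entry, the list of rows, each a list of 7 numbers: the closure in counts, from 0 (fully open) to 255 (shut), then the shift along the tool's x, y, z in m, then the turn, a rotation vector about the tool's x, y, z in degrees. A call has 1 to 12 rows; each row is the pose to reach, as a shift and turn from the pose commanded when the call began, along the tool's axes at that moment; what a row does not reach only later rows make up. A row lasts 1/8 s, in which the tool goes at most 62.5 mm and 10.7 degrees, less where a joint would pass 70% of its speed; a pose out of reach is approached as far as the arm can. A call with a gripper value outside its range is refused whole. The fingers move at their own pace and stop on an object; "newtons" is the grip in N (left out, the last holds). Time passes only in rows, so rows that repeat a pose let the fingers close. It gives the time, the measured TCP pose, the force, the opening and the grip force at its end, in the units of the state.
- get_state(): the state, without advancing time (a new reading comes with each control period).
- read_camera(name): name is "side" or "top" or "wrist"; returns (picture, depth): 480x640x3 uint8, red, green, blue; 480x640 float32, m along the optical axis (not along the pixel's ray), 0 where there is no reading.
- calibration(name): a dict with "mtx" (3x3 intrinsics, pixels), "world_from_camera" (4x4, takes a point from camera to world coordinates). Camera axes: x right, y up, looking along -z (the intrinsics and any distortion apply to the point x, -y, -z); pixel columns grow to the right and rows downward; lengths in m; the calibration is good to about 2 mm. A picture is of the moment at which its call begins: read the wrist's pose just before it. calibration takes no time and is no camera call; for the wrist camera it gives the pose at the moment of the call.
- hand_in(): hands the job in; it is judged then, once.
The state is a dict: "clock": time; "joint_pos": joint angles; "qvel": joint speeds; "tau": joint torques, N m; "tcp_pos": TCP position; "orientation": TCP orientation; "wrist_force": force on the tool from outside, world axes, zero at the start; "ft_torque": the same for the moment, N m; "finger_gap": finger opening in m; "grip_force": force on a finger pad.
Only numpy, scipy, OpenCV 4.12 (cv2) and the standard library are available. Lean on these libraries where they do the work, as an engineer would, in place of code of your own. Each camera call takes 0.05 s, during which the arm holds its last target. There are 200 camera calls.

## Working session

There is one attempt and no reset: what is moved stays moved. The work goes in short steps, Python scripts to look and compute and a tool call to move; the robot and the scene stay as the last step left them, time stands still between calls to the robot, and variables do not carry over. Pictures are saved under pics/ and viewed, at most 10 in all, crops included, and the job is handed in when it is done.

Besides the shell and the picture viewer there is one more tool, called after "Emit:" as name([rows], argument=value, ...), one row to a line, values as JSON. drive_tool: Moves the arm, as the interface text tells. Its arguments: {"type":"object","properties":{"deltas":{"type":"array","items":{"type":"array","items":{"type":"array","items":{"type":"number"}}}},"newtons":{"type":"number"}},"required":["deltas"]}

```bash
ls; mkdir -p pics; cat > h.py <<'E'
import numpy as np, cv2
from workcell import *
def grab(n,f=None):
    c=calibration(n); p,d=read_camera(n)
    if f: cv2.imwrite('pics/'+f,p[:,:,::-1])
    return p,d,np.array(c['mtx']),np.array(c['world_from_camera'])
def cloud(d,K,T):
    v,u=np.mgrid[:480,:640]; 
    P=np.stack([(u-K[0,2])/K[0,0]*d,-(v-K[1,2])/K[1,1]*d,-d],-1)
    W=P@T[:3,:3].T+T[:3,3]; W[d<=0]=np.nan
    return W
def ray(u,v,K,T,z):
    r=T[:3,:3]@np.array([(u-K[0,2])/K[0,0],-(v-K[1,2])/K[1,1],-1]); o=T[:3,3]
    return o+r*(z-o[2])/r[2]
E
python3 - <<'E'
from h import *
s=get_state();print(s['tcp_pos'],s['orientation'],s['clock'])
ims=[]
for n in('top','side'):
    p,d,K,T=grab(n,n+'0.png');print(n,K.tolist(),T.round(3).tolist())
    np.savez('pics/'+n+'0.npz',p=p,d=d,K=K,T=T)
E
```

```text
pics
[0.18542722 0.54373564 0.24906868] [-2.99662649e-04  1.63664068e-01  9.86515648e-01 -9.26730468e-04] 0.0
top [[498.4825321782278, 0.0, 329.87034085404485], [0.0, 498.4825321782278, 234.69775955938675], [0.0, 0.0, 1.0]] [[-0.012, 0.994, -0.112, 0.456], [-1.0, -0.012, -0.004, 0.019], [-0.005, 0.112, 0.994, 1.385], [0.0, 0.0, 0.0, 1.0]]
side [[503.52111833301063, 0.0, 313.9229386365501], [0.0, 503.52111833301063, 248.29271624315157], [0.0, 0.0, 1.0]] [[0.911, 0.199, -0.36, 0.098], [-0.411, 0.49, -0.769, -1.079], [0.023, 0.848, 0.529, 0.926], [0.0, 0.0, 0.0, 1.0]]
```

View pics/top0.png

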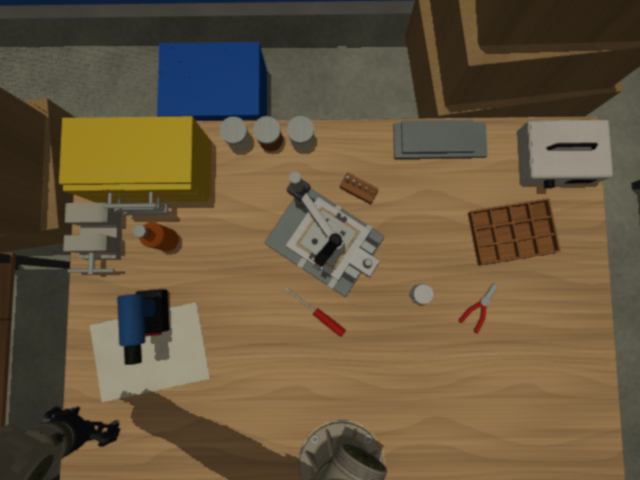

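View pics/side0.png

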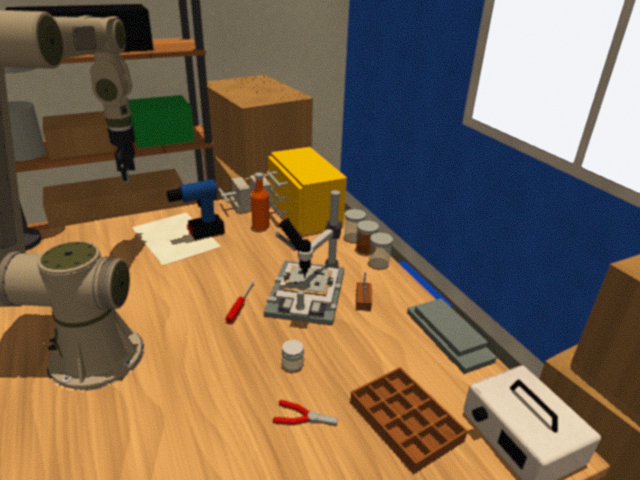

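The top view shows the stand at about (325,240), yawed roughly -30°. The knob is at (368,263), the column top at (296,178), and the grip end at about (320,262). The screwdriver is at (320,312) and the glue can at (423,295). The side view agrees.

```bash
python3 - <<'E'
from h import *
a=np.load('pics/top0.npz');p,d,K,T=a['p'],a['d'],a['K'],a['T']
W=cloud(d,K,T)
R=np.zeros((480,640),bool);R[165:305,255:395]=1
z=W[...,2]
def pts(lo,hi,reg=R): return W[reg&(z>lo)&(z<hi)]
m=R&(z>.008)&(z<.2)
hsv=cv2.cvtColor(p,cv2.COLOR_RGB2HSV)
m&=~((hsv[...,1]>110))
n,l,st,c=cv2.connectedComponentsWithStats(m.astype('uint8'))
i=1+st[1:,4].argmax();print(st[i],c[i])
# base: only its height
b=pts(.012,.030); 
for nm,q in(('base',b),):
    hull=q[:,:2].astype('float32'); print(nm,len(q),cv2.minAreaRect(hull*1000))
q=pts(.25,.32);print('coltop',len(q),q.mean(0),q.min(0),q.max(0))
kr=np.zeros_like(R);kr[252:276,355:382]=1
q=pts(.085,.115,kr);print('knob',len(q),q.mean(0),q.min(0),q.max(0))
gr=np.zeros_like(R);gr[228:272,308:348]=1
q=pts(.18,.30,gr);print('grip',len(q));
for lo in np.arange(.18,.30,.015):
    q=pts(lo,lo+.015,gr)
    if len(q):print(round(lo,3),len(q),q.mean(0).round(4))
cv2.imwrite('pics/crop1.png',cv2.resize(p[165:305,255:395,::-1],(700,700),interpolation=cv2.INTER_CUBIC)[:600])
E
```

```text
[ 264  179  120  117 6820] [324.36788856 238.80337243]
base 2674 ((608.700927734375, 36.12434387207031), (270.2989807128906, 375.58221435546875), 56.08466720581055)
coltop 312 [0.61372856 0.07033035 0.27042423] [0.51338428 0.02827053 0.25012878] [0.72410173 0.11395841 0.29478571]
knob 45 [ 0.52945942 -0.0715549   0.10036185] [ 0.52216902 -0.08141952  0.08756771] [ 0.53787184 -0.06270809  0.10556222]
grip 491
0.18 15 [0.5804 0.0075 0.1856]
0.195 138 [0.5799 0.0122 0.2029]
0.21 84 [0.5408 0.0385 0.218 ]
0.225 45 [0.5549 0.0282 0.2318]
0.24 85 [0.5385 0.0408 0.2491]
0.255 123 [0.533  0.0438 0.2612]
0.27 1 [0.5326 0.0394 0.2701]
```

View pics/crop1.png

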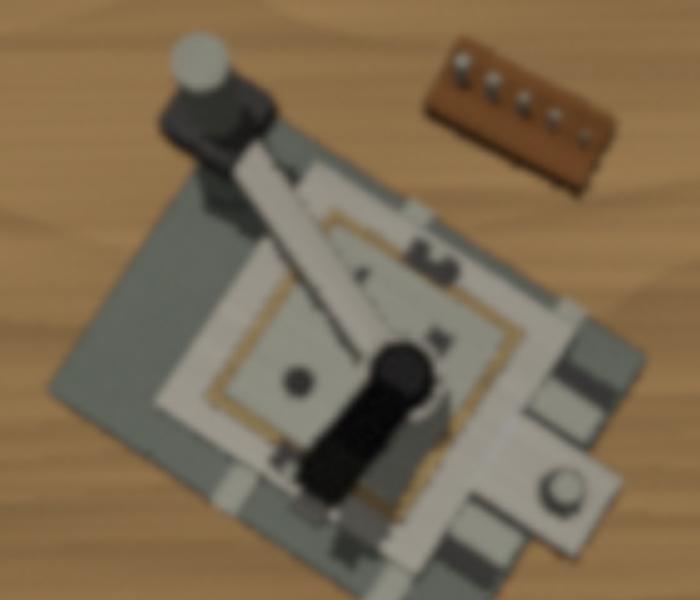

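Crop (5x, offset 255,165): the rivet is at crop (298,381), the square bolt at (440,340), the knob top at (565,487) and the barrel top at (405,372). The column top is at (200,62), and two base corners are at (50,388) and (645,357).

```bash
python3 - <<'E'
from h import *
a=np.load('pics/top0.npz');K,T=a['K'],a['T']
f=lambda x,y,z:ray(255+x/5-.4,165+y/5-.4,K,T,z)[:2]
riv=f(298,381,.066);bol=f(440,340,.066);kn=f(565,487,.102);bar=f(405,372,.204);col=f(200,62,.29);c1=f(50,388,.02);c2=f(645,357,.02)
print(riv,bol,kn,bar,col,c1,c2)
ang=lambda v:np.degrees(np.arctan2(v[1],v[0]))
print('yaw riv-bolt',ang(bol-riv)-ang((58,-50)),np.linalg.norm(bol-riv),np.hypot(58,50))
print('yaw col-bar',ang(col-bar)-ang((60,148)),np.linalg.norm(col-bar),np.hypot(60,148))
print('corners',np.linalg.norm(c1-c2),np.hypot(200,270), ang(c2-c1)-ang((200,-270)))
E
```

```text
[0.58990823 0.0661385 ] [ 0.61093563 -0.00970399] [ 0.52976125 -0.07213401] [0.57963519 0.01018807] [0.71147056 0.10088224] [0.59235722 0.20438623] [ 0.60550684 -0.1234363 ]
yaw riv-bolt -33.74031412350744 0.07870346655720602 76.57675887630658
yaw col-bar -33.40665744501503 0.16001874395512447 159.69971822141704
corners 0.3280861539189567 336.00595232822883 -34.23183755957531
```

```bash
cat >> h.py <<'E'
from scipy.spatial.transform import Rotation as Ro
YAW=np.radians(-33.6); NOSE=np.array([.580,.010])
def stand(x,y): 
    c,s=np.cos(YAW),np.sin(YAW); return NOSE+[c*x-s*y,s*x+c*y]
def rot(tilt=0):
    c,s=np.cos(YAW),np.sin(YAW)
    ex=np.array([c,s,0]);ey=np.array([-s,c,0]);m=np.stack([ex,ey,[0,0,-1]],1)[:,[1,0,2]]
    return Ro.from_matrix(m)*Ro.from_euler('x',-tilt,degrees=True)
def delta(p,R,p0=None,R0=None):
    s=get_state(); q=s['orientation']
    R0=R0 or Ro.from_quat([q[1],q[2],q[3],q[0]]); p0=s['tcp_pos'] if p0 is None else p0
    return (R0.inv().apply(np.array(p)-p0)).round(4),np.degrees((R0.inv()*R).as_rotvec()).round(2)
E
python3 - <<'E'
from h import *
print(delta([*stand(5,-97),.40],rot()),stand(5,-97))
s=get_state();q=s['orientation'];R=Ro.from_quat([q[1],q[2],q[3],q[0]])
c=calibration('wrist');T=np.array(c['world_from_camera']);print(c['mtx'])
print(R.inv().apply(T[:3,3]-s['tcp_pos']),(R.as_matrix().T@T[:3,:3]).round(3))
E
```

```text
(array([ 1.93335e+01, -9.54506e+01,  8.70000e-03]), array([-8.0000e-02,  8.0000e-02,  1.0476e+02])) [-48.93437407 -83.5503181 ]
[[411.30223578   0.         320.57817051]
 [  0.         411.30223578 233.11781337]
 [  0.           0.           1.        ]]
[ 0.07331799  0.00058657 -0.12452988] [[ 0.001  0.957  0.29 ]
 [ 1.    -0.001  0.001]
 [ 0.001  0.29  -0.957]]
```

```bash
sed -i 's/NOSE+\[c\*x-s\*y,s\*x+c\*y\]/NOSE+np.array([c*x-s*y,s*x+c*y])\/1000/; s/np.stack(\[ex,ey,/np.stack([-ex,-ey,/; s/-tilt,/tilt,/' h.py
python3 - <<'E'
from h import *
p=[*stand(5,-100),.30]
print(p,delta(p,rot()))
E
```

```text
[np.float64(0.5288254512792161), np.float64(-0.07605908181722666), 0.3] (array([-0.5251, -0.4759, -0.0502]), array([-7.000e-02, -7.000e-02, -7.524e+01]))
```

Emit:
drive_tool([
  [[0,0,0,-0.06,0,0,0],[0,0,0,-0.13,0,0,0],[0,-0.04,-0.036,-0.13,0,0,-6],[0,-0.08,-0.072,-0.13,0,0,-14],[0,-0.12,-0.108,-0.13,0,0,-22],[0,-0.16,-0.144,-0.13,0,0,-30],[0,-0.2,-0.18,-0.13,0,0,-38],[0,-0.24,-0.217,-0.13,0,0,-46],[0,-0.28,-0.254,-0.13,0,0,-54],[0,-0.32,-0.29,-0.13,0,0,-62],[0,-0.36,-0.326,-0.13,0,0,-70],[0,-0.4,-0.362,-0.13,0,0,-75.2]],
], newtons=40)

```text
clock: 1.6
tcp_pos: [0.4478, 0.0708, 0.3798]
orientation: [-0.0, -0.474, 0.881, 0.0]
wrist_force: [1.2, 0.3, 1.4]
finger_gap: 0.0854
grip_force: 0.0
```

```bash
python3 - <<'E'
from h import *
p=[*stand(5,-100),.30]
s=get_state();print(s['clock'],s['tcp_pos'],s['joint_pos'],delta(p,rot()))
E
```

```text
1.6 [0.44777648 0.07075934 0.37976884] [-2.08395699e-02  6.99834802e-02  5.95828836e-02  1.56065212e+00
  2.65605996e-04 -1.00768061e+00] (array([ 0.0778, -0.1486,  0.0797]), array([0.02, 0.01, 0.14]))
```

Emit:
drive_tool([
  [[0,0.026,-0.05,0,0,0,0],[0,0.052,-0.1,0,0,0,0.1],[0,0.078,-0.149,0.02,0,0,0.1],[0,0.078,-0.149,0.08,0,0,0.1],[0,0.078,-0.149,0.08,0,0,0.1],[0,0.078,-0.149,0.08,0,0,0.1]],
])

```text
clock: 2.35
tcp_pos: [0.5291, -0.075, 0.3023]
orientation: [0.001, -0.472, 0.882, -0.001]
wrist_force: [1.0, -0.7, 0.3]
finger_gap: 0.0853
grip_force: 0.0
```

```bash
python3 - <<'E'
from h import *
p,d,K,T=grab('wrist','w1.png');np.savez('pics/w1.npz',p=p,d=d,K=K,T=T)
s=get_state();print(s['clock'],s['tcp_pos'])
E
```

```text
2.4 [ 0.5301078  -0.07506106  0.30362383]
```

View pics/w1.png

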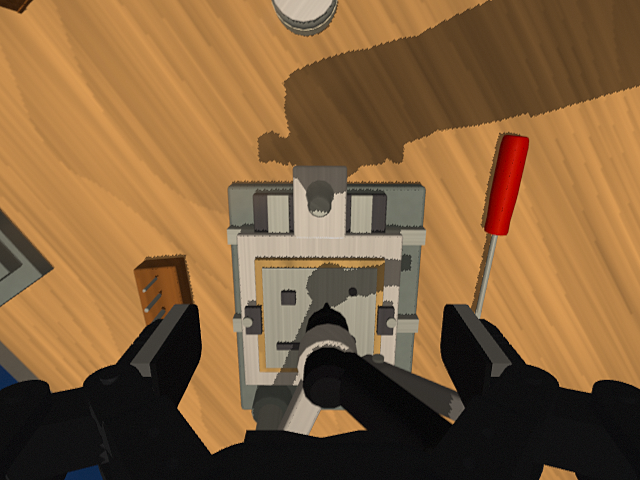

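The wrist view shows the nose tip at (326,304), the square bolt at (288,297), and the knob top at about (319,192). The base edges and stand axes line up with the image, and the rivet is partly hidden by the grip near (372,357).

```bash
python3 - <<'E'
from h import *
a=np.load('pics/w1.npz');p,d,K,T=[a[k] for k in 'pdKT']
W=cloud(d,K,T)
print('nose',ray(326,304,K,T,.078),W[302:312,326].round(4).tolist())
# bolt blob
g=cv2.cvtColor(p,cv2.COLOR_RGB2GRAY)
m=np.zeros_like(g);m[285:308,278:300]=(g[285:308,278:300]<90);M=cv2.moments(m,True);u,v=M['m10']/M['m00'],M['m01']/M['m00']
b=ray(u,v,K,T,.066);print('bolt',u,v,m.sum(),b,W[int(v),int(u)])
# knob top
k=W[170:225,295:345].reshape(-1,3);q=k[(k[:,2]>.095)&(k[:,2]<.11)];print('knobtop',len(q),cv2.minEnclosingCircle(q[:,:2].astype('float32')),q.mean(0))
# base corners
q=W[175:260,220:435].reshape(-1,3);q=q[(q[:,2]>.012)&(q[:,2]<.026)];print(cv2.minAreaRect((q[:,:2]*1000).astype('float32')),q[:,2].mean())
t=get_state()['tcp_pos'];print(t)
print('plate z',np.nanmedian(W[240:250,250:290,2]))
kk=ray(320,186,K,T,.102);print(kk)
E
```

```text
nose [0.58213102 0.01186652 0.078     ] [[0.5852, 0.0168, 0.0621], [0.5805, 0.0093, 0.082], [0.58, 0.0084, 0.0861], [0.5799, 0.0083, 0.0884], [0.5797, 0.0079, 0.0912], [0.5766, 0.003, 0.1046], [0.5765, 0.0028, 0.1068], [0.5725, -0.0035, 0.123], [0.5727, -0.0032, 0.1242], [0.5726, -0.0033, 0.1262]]
bolt 288.0275229357798 297.091743119266 218 [ 0.61174289 -0.00937697  0.066     ] [ 0.61102905 -0.01016942  0.06799227]
knobtop 461 ((0.5320945978164673, -0.07432486861944199), 0.010188950225710869) [ 0.53130842 -0.07493669  0.10175092]
((547.2774047851562, -39.25965118408203), (79.5437240600586, 200.50741577148438), 56.425506591796875) 0.02021847266949562
[ 0.5301078  -0.07506106  0.30362383]
plate z 0.050619116517662543
[ 0.52247409 -0.08750001  0.102     ]
```

Emit:
drive_tool([
  [[0,-0.001,-0.001,0.06,0,0,0],[0,-0.001,-0.001,0.12,0,0,0],[0,-0.001,-0.001,0.17,0,0,0],[0,-0.001,-0.001,0.205,0,0,0],[0,-0.001,-0.001,0.22,0,0,0],[0,-0.001,-0.001,0.22,0,0,0],[160,-0.001,-0.001,0.22,0,0,0],[255,-0.001,-0.001,0.22,0,0,0],[255,-0.001,-0.001,0.22,0,0,0],[255,-0.001,-0.001,0.22,0,0,0],[255,-0.001,-0.001,0.22,0,0,0],[255,-0.001,-0.001,0.22,0,0,0]],
], newtons=40)

```text
clock: 3.9
tcp_pos: [0.5301, -0.075, 0.0807]
orientation: [0.0, -0.471, 0.882, -0.0]
wrist_force: [-0.5, -1.3, 6.0]
finger_gap: 0.0191
grip_force: 39.1
```

Emit:
drive_tool([
  [[255,0.01,-0.004,0,0,0,0],[255,0.02,-0.009,0,0,0,0],[255,0.03,-0.013,0,0,0,0],[255,0.04,-0.018,0,0,0,0],[255,0.0505,-0.0222,0,0,0,0],[255,0.0505,-0.0222,0,0,0,0],[255,0.0505,-0.0222,0,0,0,0],[255,0.0505,-0.0222,0,0,0,0]],
])

```text
clock: 4.9
tcp_pos: [0.5204, -0.1298, 0.0807]
orientation: [0.0, -0.471, 0.882, -0.001]
wrist_force: [-1.0, -1.1, 5.7]
finger_gap: 0.0187
grip_force: 39.3
```

```bash
python3 - <<'E'
from h import *
s=get_state();print(s['tcp_pos'],s['wrist_force'],s['clock'])
p,d,K,T=grab('wrist','w2.png');np.savez('pics/w2.npz',p=p,d=d,K=K,T=T)
E
```

```text
[ 0.52041184 -0.12983112  0.08069007] [-0.96192204 -1.06758495  5.7400369 ] 4.9
```

View pics/w2.png

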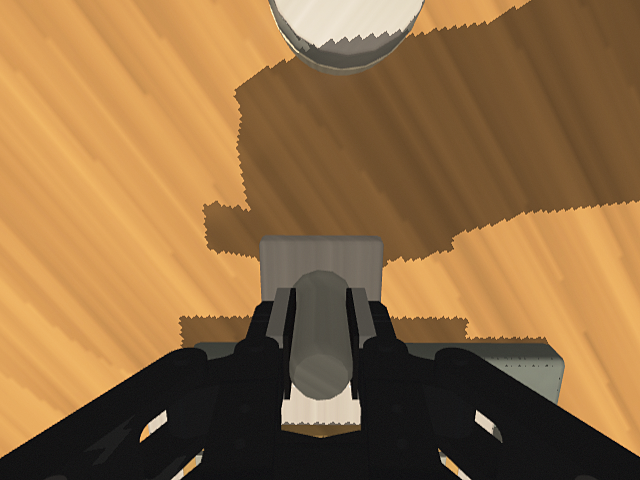

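The knob is held between the fingers at about (320,330). I'll release it, rise, and check the rivet against the nose.

Emit:
drive_tool([
  [[0,0,0,0,0,0,0],[0,0,0,0,0,0,0],[0,0,0,0,0,0,0],[0,0,0,0,0,0,0],[0,0,0,-0.05,0,0,0],[0,0,0,-0.11,0,0,0],[0,0,0,-0.16,0,0,0],[0,0,0,-0.19,0,0,0],[0,0,0,-0.19,0,0,0],[0,0,0,-0.19,0,0,0]],
])

```text
clock: 6.2
tcp_pos: [0.5196, -0.1289, 0.269]
orientation: [-0.0, -0.471, 0.882, 0.001]
wrist_force: [0.9, -0.4, -0.4]
finger_gap: 0.0854
grip_force: 0.0
```

```bash
python3 - <<'E'
from h import *
s=get_state();print(s['tcp_pos'],s['clock'])
p,d,K,T=grab('wrist');np.savez('pics/w3.npz',p=p,d=d,K=K,T=T)
u,v=[int(t) for t in (K@np.diag([1,-1,-1])@(T[:3,:3].T@(np.array([.581,.011,.07])-T[:3,3])))[:2]/-(T[:3,:3].T@(np.array([.581,.011,.07])-T[:3,3]))[2]]
print(u,v); u0,v0=u-80,v-70
cv2.imwrite('pics/w3c.png',cv2.resize(p[v0:v0+120,u0:u0+160,::-1],None,fx=5,fy=5,interpolation=cv2.INTER_CUBIC))
E
```

```text
[ 0.5196311  -0.12891228  0.26899646] 6.2
349 365
```

View pics/w3c.png

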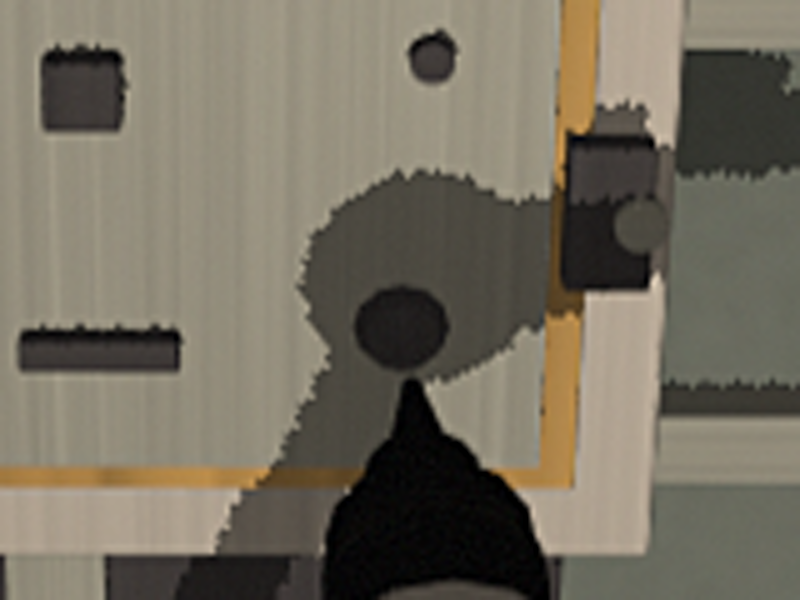

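Crop (5x, offset 269,295): the rivet is at crop (401,327), the nose tip at (412,378), and the bolt at about (83,95).

```bash
python3 - <<'E'
from h import *
a=np.load('pics/w3.npz');p,d,K,T=[a[k] for k in 'pdKT']
W=cloud(d,K,T)
f=lambda x,y,z:ray(269+x/5-.4,295+y/5-.4,K,T,z)
c,s=np.cos(YAW),np.sin(YAW)
loc=lambda v:(1000*np.array([c*v[0]+s*v[1],-s*v[0]+c*v[1]])).round(1)
n=f(412,380,.078);print('nose',n)
for z in(.060,.063):print('riv-nose',loc((f(401,328,z)-n)[:2]))
b=f(83,98,.066);print('bolt-nose',loc((b-n)[:2]),'expect 58,-50')
# check rivet top via depth
q=W[295+60:295+73,269+72:269+90].reshape(-1,3);q=q[(q[:,2]>.0612)&(q[:,2]<.07)];print(len(q),q.mean(0),q[:,2].max(),loc((q.mean(0)-n)[:2]))
print('plate',np.nanmedian(W[310:330,300:330,2]))
k=W[150:300,250:400].reshape(-1,3);q=k[(k[:,2]>.097)&(k[:,2]<.107)]
print('knob',len(q),cv2.minEnclosingCircle(q[:,:2].astype('float32')),loc((np.array(cv2.minEnclosingCircle(q[:,:2].astype('float32'))[0])-n[:2])))
E
```

```text
nose [0.5805075  0.01095528 0.078     ]
riv-nose [0.7 1.4]
riv-nose [ 1.  -0.6]
bolt-nose [ 58.3 -49.6] expect 58,-50
226 [0.58030018 0.00964479 0.06533276] 0.0684164675611339 [ 0.6 -1.2]
plate 0.061572687610895516
knob 547 ((0.5218876004219055, -0.12868431210517883), 0.010150793939828873) [  28.4 -148.7]
```

```bash
sed -i 's/NOSE=np.array(\[.580,.010\])/NOSE=np.array([.5805,.011])/' h.py; python3 - <<'E'
from h import *
p=[*stand(-47-.574*110-.819*5,0),.2262+.0819*1.1-.574*.005]
print(p,delta(p,rot(35)),delta([*stand(-80,-80),.34],rot(0)))
E
```

```text
[np.float64(0.4853512420674818), np.float64(0.0742166836278134), 0.31342000000000003] (array([-0.1499,  0.1411, -0.0447]), array([35.14, -0.06, -0.13])) (array([-0.07  ,  0.1068, -0.0713]), array([ 0.14, -0.02, -0.14]))
```

Emit:
drive_tool([
  [[0,0,0.02,-0.05,0,0,0],[0,-0.02,0.06,-0.08,4,0,0],[0,-0.04,0.1,-0.08,12,0,0],[0,-0.07,0.13,-0.08,20,0,0],[0,-0.1,0.141,-0.07,28,0,0],[0,-0.13,0.141,-0.055,35,0,0],[0,-0.15,0.141,-0.045,35,0,0],[0,-0.15,0.141,-0.045,35,0,0],[0,-0.15,0.141,-0.045,35,0,0]],
], newtons=20)

```text
clock: 7.38
tcp_pos: [0.4858, 0.0735, 0.3144]
orientation: [0.141, -0.45, 0.841, -0.265]
wrist_force: [0.6, -0.2, -0.2]
finger_gap: 0.0852
grip_force: 0.0
```

```bash
python3 - <<'E'
from h import *
p=[*stand(-47-.819*5,0),.2262-.574*.005]
s=get_state();print(s['joint_pos'],delta(p,rot(35)))
p,d,K,T=grab('side')
cv2.imwrite('pics/s1.png',cv2.resize(p[150:330,180:420,::-1],None,fx=3,fy=3,interpolation=cv2.INTER_CUBIC))
E
```

```text
[ 0.22694422 -0.17010758 -0.48078799  0.81442197 -0.43114258 -0.85427329] (array([-0.0006,  0.001 ,  0.1104]), array([ 0.06, -0.15, -0.09]))
```

View pics/s1.png

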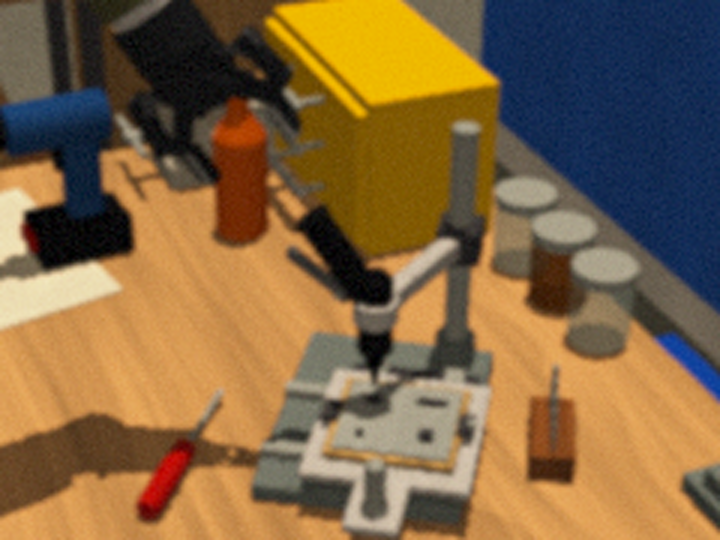

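The open gripper is up and left of the grip, in line with it (grip end at crop (320,215), paddle end at (290,250)), and the rivet is under the nose. I'll insert along the grip now.

Emit:
drive_tool([
  [[0,0,0.001,0.03,0,0,0],[0,0,0.001,0.06,0,0,0],[0,0,0.001,0.085,0,0,0],[0,0,0.001,0.1,0,0,0],[0,0,0.001,0.11,0,0,0],[0,0,-0.002,0.11,0,0,0],[0,0,-0.003,0.11,0,0,0],[0,0,-0.003,0.11,0,0,0]],
], newtons=20)

```text
clock: 8.43
tcp_pos: [0.541, 0.0377, 0.2276]
orientation: [0.143, -0.449, 0.841, -0.265]
wrist_force: [-0.0, 0.0, -0.7]
finger_gap: 0.0857
grip_force: 0.0
```

Emit:
drive_tool([
  [[50,0,0,0,0,0,0],[75,0,0,0,0,0,0],[95,0,0,0,0,0,0],[105,0,0,0,0,0,0],[115,0,0,0,0,0,0],[120,0,0,0,0,0,0],[125,0,0,0,0,0,0],[125,0,0,0,0,0,0],[125,0,0,0,0,0,0]],
], newtons=20)

```text
clock: 9.55
tcp_pos: [0.5396, 0.0381, 0.2262]
orientation: [0.141, -0.45, 0.841, -0.265]
wrist_force: [-5.4, 2.6, 3.0]
finger_gap: 0.0436
grip_force: 4.6
```

Emit:
drive_tool([
  [[130,0,0,0,0,0,0],[135,0,0,0,0,0,0],[140,0,0,0,0,0,0],[145,0,0,0,0,0,0],[145,0,0,0,0,0,0],[145,0,0,0,0,0,0],[145,0,0,0,0,0,0]],
], newtons=20)

```text
clock: 10.42
tcp_pos: [0.5411, 0.0371, 0.2283]
orientation: [0.143, -0.449, 0.841, -0.266]
wrist_force: [-2.8, -1.7, 8.0]
finger_gap: 0.0378
grip_force: 22.7
```

Emit:
drive_tool([
  [[145,0,0,0,0,0,0],[100,0,0,0,0,0,0],[50,0,0,0,0,0,0],[0,0,0,0,0,0,0],[0,0,0.003,0,0,0,0],[0,0,0.003,0,0,0,0],[0,0,0.003,-0.02,0,0,0],[0,0,0.003,-0.05,0,0,0],[0,0,0.003,-0.09,0,0,0],[0,0,0.003,-0.12,0,0,0],[0,0,0.003,-0.12,0,0,0]],
], newtons=20)

```text
clock: 11.8
tcp_pos: [0.4821, 0.0781, 0.3262]
orientation: [0.144, -0.45, 0.841, -0.266]
wrist_force: [0.1, 0.4, 0.0]
finger_gap: 0.0852
grip_force: 0.0
```

```bash
python3 - <<'E'
from h import *
s=get_state();print(s['tcp_pos'],s['wrist_force'],s['clock'])
print(delta([*stand(28,-149),.269],rot(0)),delta([*stand(28,-149),.0815],rot(0)))
E
```

```text
[0.48214346 0.07805671 0.32617685] [0.13858298 0.38058618 0.02893112] 11.8
(array([ 0.1505, -0.0876,  0.1311]), array([-35.22,   0.2 ,  -0.12])) (array([0.1512, 0.0205, 0.2843]), array([-35.22,   0.2 ,  -0.12]))
```

Emit:
drive_tool([
  [[0,0.05,0,0,0,0,0],[0,0.1,0,0,0,0,0],[0,0.15,-0.01,0.01,-7,0,0],[0,0.15,-0.03,0.04,-15,0,0],[0,0.15,-0.05,0.075,-23,0,0],[0,0.15,-0.07,0.11,-31,0,0],[0,0.1505,-0.0876,0.131,-35.2,0.2,-0.1],[0,0.1505,-0.0876,0.131,-35.2,0.2,-0.1],[0,0.1505,-0.0876,0.131,-35.2,0.2,-0.1]],
], newtons=40)

```text
clock: 12.92
tcp_pos: [0.5194, -0.1297, 0.2648]
orientation: [-0.003, -0.472, 0.882, 0.001]
wrist_force: [-0.8, -0.1, -1.1]
finger_gap: 0.0854
grip_force: 0.0
```

```bash
python3 - <<'E'
from h import *
s=get_state();print(s['tcp_pos'],s['clock'])
p,d,K,T=grab('wrist');W=cloud(d,K,T)
k=W[150:300,250:400].reshape(-1,3);q=k[(k[:,2]>.097)&(k[:,2]<.107)]
c=cv2.minEnclosingCircle(q[:,:2].astype('float32'));print('knob',len(q),c)
print(delta([*c[0],.0815],rot(0)))
E
```

```text
[ 0.51942105 -0.12970299  0.2648107 ] 12.925
knob 561 ((0.5216155052185059, -0.12865018844604492), 0.01015970204025507)
(array([-0.0025, -0.0023,  0.1843]), array([ 0.21, -0.21, -0.1 ]))
```

Emit:
drive_tool([
  [[0,-0.002,-0.0015,0.05,0,0,0],[0,-0.002,-0.0015,0.1,0,0,0],[0,-0.002,-0.0015,0.15,0,0,0],[0,-0.002,-0.0015,0.175,0,0,0],[0,-0.002,-0.0015,0.184,0,0,0],[0,-0.002,-0.0015,0.184,0,0,0],[160,-0.002,-0.0015,0.184,0,0,0],[255,-0.002,-0.0015,0.184,0,0,0],[255,-0.002,-0.0015,0.184,0,0,0],[255,-0.002,-0.0015,0.184,0,0,0],[255,-0.002,-0.0015,0.184,0,0,0],[255,-0.002,-0.0015,0.184,0,0,0]],
], newtons=40)

```text
clock: 14.48
tcp_pos: [0.5216, -0.1291, 0.0826]
orientation: [-0.002, -0.472, 0.882, 0.0]
wrist_force: [-0.7, -0.1, 5.4]
finger_gap: 0.0191
grip_force: 39.1
```

Emit:
drive_tool([
  [[255,-0.008,0.01,0,0,0,0],[255,-0.017,0.02,0,0,0,0],[255,-0.026,0.03,0,0,0,0],[255,-0.034,0.04,0,0,0,0],[255,-0.042,0.05,0,0,0,0],[255,-0.05,0.0585,0,0,0,0],[255,-0.05,0.0585,0,0,0,0],[255,-0.05,0.0585,0,0,0,0],[255,-0.05,0.0585,0,0,0,0]],
])

```text
clock: 15.6
tcp_pos: [0.5, -0.0527, 0.0825]
orientation: [-0.002, -0.472, 0.881, 0.002]
wrist_force: [-0.8, 2.2, 7.5]
finger_gap: 0.0192
grip_force: 40.4
```

Emit:
drive_tool([
  [[0,0,0,0,0,0,0],[0,0,0,0,0,0,0],[0,0,0,0,0,0,0],[0,0,0,0,0,0,0],[0,0,0,-0.05,0,0,0],[0,0,0,-0.11,0,0,0],[0,0,0,-0.16,0,0,0],[0,0,0,-0.19,0,0,0],[0,0,0,-0.19,0,0,0],[0,0,0,-0.19,0,0,0]],
])

```text
clock: 16.85
tcp_pos: [0.5009, -0.0546, 0.2712]
orientation: [-0.003, -0.472, 0.882, 0.001]
wrist_force: [0.3, -0.2, 0.4]
finger_gap: 0.0853
grip_force: 0.0
```

```bash
python3 - <<'E'
from h import *
s=get_state();print(s['tcp_pos'],s['clock'])
p,d,K,T=grab('wrist');np.savez('pics/w4.npz',p=p,d=d,K=K,T=T)
q=T[:3,:3].T@(np.array([*NOSE,.07])-T[:3,3]);u=int(K[0,2]-K[0,0]*q[0]/q[2]);v=int(K[1,2]+K[1,1]*q[1]/q[2])
print(u,v); u0,v0=u-80,v-70;print(u0,v0)
cv2.imwrite('pics/w4c.png',cv2.resize(p[v0:v0+120,u0:u0+160,::-1],None,fx=5,fy=5,interpolation=cv2.INTER_CUBIC))
W=cloud(d,K,T)
k=W[130:300,230:420].reshape(-1,3);q=k[(k[:,2]>.097)&(k[:,2]<.107)]
c=cv2.minEnclosingCircle(q[:,:2].astype('float32'));print('knob',len(q),c,'want',stand(-30,-99))
p=[*stand(-47-.574*110-.819*5,0),.2262+.0819*1.1-.574*.005]
print(delta(p,rot(35)))
E
```

```text
[ 0.50090215 -0.05461545  0.27115465] 16.85
285 314
205 244
knob 538 ((0.5005453824996948, -0.052531734108924866), 0.009995093569159508) want [ 0.5007266  -0.05485746]
(array([-0.0984,  0.0844, -0.0427]), array([ 3.534e+01, -2.800e-01, -3.000e-02]))
```

View pics/w4c.png

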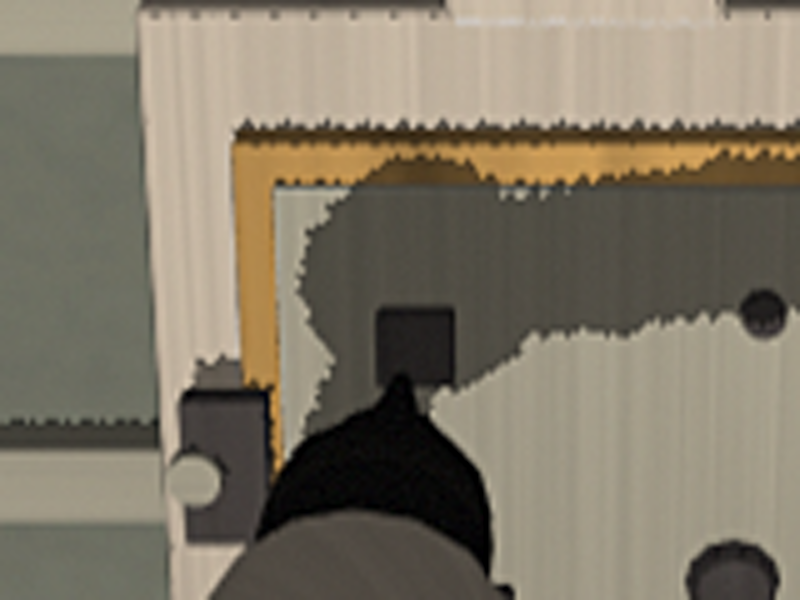

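Crop (offset 205,244): the bolt top spans x 376–455 and y 307–385, and the nose tip is at (402,375).

```bash
python3 - <<'E'
from h import *
a=np.load('pics/w4.npz');p,d,K,T=[a[k] for k in 'pdKT']
f=lambda x,y,z:ray(205+x/5-.4,244+y/5-.4,K,T,z)
c,s=np.cos(YAW),np.sin(YAW)
loc=lambda v:(1000*np.array([c*v[0]+s*v[1],-s*v[0]+c*v[1]])).round(1)
n=f(402,376,.078);print('nose',n)
b=f(415.5,347,.066);print('bolt',b,loc((b-n)[:2]),'depth',cloud(d,K,T)[313,288])
r=f(733,590,.064);print('riv',loc((r-n)[:2]))
k=np.array([.50055,-.05253]);print('knob',loc(k-n[:2]),'expect -30,-99'); 
print(delta([*k,.0815],rot()))
E
```

```text
nose [0.58069167 0.01087722 0.078     ]
bolt [0.57990852 0.01229609 0.066     ] [-1.4  0.7] depth [0.57919559 0.01191216 0.06737146]
riv [-59.  52.]
knob [-31.7 -97.2] expect -30,-99
(array([-2.500e-03,  1.000e-04,  1.891e-01]), array([ 0.34, -0.25, -0.11]))
```

The bolt is about 1.6 mm from the nose, inside the 4 mm tolerance, so I'll go on to squeeze.

Emit:
drive_tool([
  [[0,0,0.02,-0.04,0,0,0],[0,0,0.05,-0.08,5,0,0],[0,0,0.08,-0.08,13,0,0],[0,-0.02,0.085,-0.08,21,0,0],[0,-0.05,0.085,-0.07,29,0,0],[0,-0.08,0.085,-0.055,35,0,0],[0,-0.098,0.0845,-0.043,35.3,-0.3,0],[0,-0.098,0.0845,-0.043,35.3,-0.3,0],[0,-0.098,0.0845,-0.043,35.3,-0.3,0]],
], newtons=20)

```text
clock: 18.02
tcp_pos: [0.4862, 0.0731, 0.3152]
orientation: [0.142, -0.45, 0.841, -0.265]
wrist_force: [0.3, 0.1, 0.4]
finger_gap: 0.0855
grip_force: 0.0
```

```bash
python3 - <<'E'
from h import *
p=[*stand(-47-.819*5,0),.2262-.574*.005]
print(get_state()['tcp_pos'],delta(p,rot(35)))
E
```

```text
[0.48615118 0.07307148 0.3151699 ] (array([-0.0006,  0.0021,  0.1107]), array([-0.04, -0.03, -0.08]))
```

Emit:
drive_tool([
  [[0,0,0.002,0.03,0,0,0],[0,0,0.002,0.06,0,0,0],[0,0,0.002,0.085,0,0,0],[0,0,0.002,0.1,0,0,0],[0,0,0.002,0.11,0,0,0],[0,0,-0.002,0.11,0,0,0],[0,0,-0.003,0.11,0,0,0],[0,0,-0.003,0.11,0,0,0]],
], newtons=20)

```text
clock: 19.02
tcp_pos: [0.5408, 0.0376, 0.2278]
orientation: [0.144, -0.45, 0.84, -0.266]
wrist_force: [-0.2, -0.1, 0.3]
finger_gap: 0.085
grip_force: 0.0
```

Emit:
drive_tool([
  [[50,0,0,0,0,0,0],[75,0,0,0,0,0,0],[95,0,0,0,0,0,0],[105,0,0,0,0,0,0],[115,0,0,0,0,0,0],[120,0,0,0,0,0,0],[125,0,0,0,0,0,0],[130,0,0,0,0,0,0],[135,0,0,0,0,0,0],[140,0,0,0,0,0,0],[145,0,0,0,0,0,0],[145,0,0,0,0,0,0]],
], newtons=20)

```text
clock: 20.52
tcp_pos: [0.541, 0.0371, 0.2285]
orientation: [0.144, -0.45, 0.84, -0.267]
wrist_force: [-4.7, -1.2, 8.5]
finger_gap: 0.0381
grip_force: 22.4
```

Emit:
drive_tool([
  [[145,0,0,0,0,0,0],[145,0,0,0,0,0,0],[145,0,0,0,0,0,0]],
], newtons=20)

```text
clock: 20.9
tcp_pos: [0.5409, 0.0371, 0.2285]
orientation: [0.144, -0.45, 0.84, -0.267]
wrist_force: [-4.0, -1.2, 6.9]
finger_gap: 0.038
grip_force: 22.4
```

Emit:
drive_tool([
  [[100,0,0,0,0,0,0],[50,0,0,0,0,0,0],[0,0,0,0,0,0,0],[0,0,0.003,0,0,0,0],[0,0,0.003,0,0,0,0],[0,0,0.003,-0.02,0,0,0],[0,0,0.003,-0.05,0,0,0],[0,0,0.003,-0.09,0,0,0],[0,0,0.003,-0.13,0,0,0],[0,0,0.003,-0.13,0,0,0],[0,0,0.003,-0.13,0,0,0]],
])

```text
clock: 22.28
tcp_pos: [0.4761, 0.0802, 0.331]
orientation: [0.143, -0.45, 0.84, -0.265]
wrist_force: [-0.0, 0.6, -0.2]
finger_gap: 0.0854
grip_force: 0.0
```

```bash
python3 - <<'E'
from h import *
p,d,K,T=grab('side')
cv2.imwrite('pics/s2.png',cv2.resize(p[150:330,180:420,::-1],None,fx=3,fy=3,interpolation=cv2.INTER_CUBIC))
E
```

```text
(no output)
```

View pics/s2.png

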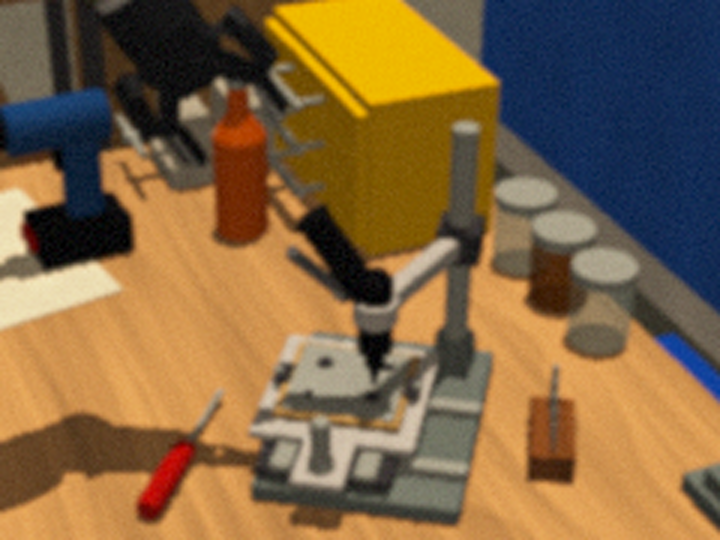

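The trigger paddle is back out at crop (290,250), the gripper is clear of everything, the carrier is where I left it, and the bystanders haven't moved.

```bash
python3 -c "
from workcell import *
print(hand_in())"
```

```text
the job is handed in; nothing more can be done
None
```

I took both pictures, the round rivet head and then the square bolt head, and handed the job in at about 22 s; the hand-in returned no verdict. By my camera checks, the rivet was about 1 mm from the nose tip and the bolt about 1.6 mm. The trigger is released, the arm is clear, and the bystanders in the last side view look unmoved.

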